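# Hang the filter paddle on the hook inside the drying cabinet

### The job

Take the filter paddle that has the square eye out of the slotted stand, reach down through the hatch in the top of the small cabinet, thread the eye over the hook inside, push the paddle fully home against the hook's back plate and leave it hanging there. Neither the paddle nor the robot may touch the cabinet; the hook's height is not known exactly, so feel for it and never press hard on the hook or its rail. Leave the two spare paddles in their slots and everything else where it stands.

Things in the scene. Friction and masses are not known exactly. Their poses are not given: they have to be found in the camera images.
- cabinet: Small white cabinet fixed to the bench, 150 (x) x 166 (y) mm, 190 mm high; origin at the centre of its underside, z up. The top is a 5 mm thick metal frame round an open hatch, 92 mm (x) by 112 mm (y), centred over the origin. Walls 4 mm; the +x wall is clear plastic. Its +x is roughly away from the robot. Not to be touched.
- rail: Upright rail fixed inside the cabinet, axes as the cabinet; origin at bench height, 21 mm to the -x side of the cabinet's centre. 30 mm wide, 138 mm high, x -22 to -10 mm. Clamped on it at an unknown height: a back plate, face at x = 0, 26 mm wide, from 30 mm below to 6 mm above the top of the hook rod, and the hook. They stay put under light force (under 15 N).
- hook_mid (a point): Point on the rail at x = 0, y = 0, z = 150 mm: nominal top of the hook rod at the back plate's face. The real one is up to 16 mm higher or lower, not measured: feel for it. The hook: a level rod 5 mm thick along +x at y = 0, ending in an upturned nose from x = 21.5 to 26.5 mm, its top 6 mm above the top of the rod. Axes as the rail.
- paddle: Filter paddle to hang: aluminium plate 8 mm thick (x), upright in a slot; origin at the centre of its underside, z up. Body 34 mm wide (y) to z = 74 mm with a round 26 mm window and above it a through eye 16 mm wide, 15 mm high (z = 51 to 66 mm, along x); then a grip stem 18 mm wide (y), 8 mm thick, z = 74 to 112 mm. Both faces alike. 60 to 130 g.
- eye_top (a point): Point on the paddle: middle of the upper edge of the eye, 66 mm above its underside, in the mid-plane of the plate; axes as the paddle.
- stand: Grey block fixed to the bench, 145 x 66 x 34 mm, origin at the centre of its underside. Three slots (10.5 x 37.5 mm, 24 mm deep, long along y) at x = -45, 0 and +45 mm hold the three paddles upright, in any order, 10 mm above the bench.
- spare_plain: Spare filter paddle with no eye: same outline as the paddle (34 mm wide plate to z = 74 mm, 18 mm stem to 112 mm), round window higher up. Origin at the centre of its underside. Leave it in its slot.
- spare_short: Spare filter paddle with no eye: plate 34 mm wide up to z = 46 mm with a square window, then a long 18 mm wide stem up to 112 mm. Origin at the centre of its underside. Leave it in its slot.
- objective_can: Loose black objective can, 40 mm across, 60 mm high, origin at the centre of its underside; leave alone.
- petri_stack: Loose stack of glass dishes, 60 mm across, 26 mm high, origin at the centre of its underside; leave alone.
- slide_box: Loose white slide box, 90 x 100 x 35 mm, origin at the centre of its underside; leave alone.
- wash_bottle: Loose white bottle with a blue cap, 60 mm across, 160 mm high, origin at the centre of its underside; leave alone.
There are look-alikes about, which are no part of the job. What is shaped like the stand but orange or pink is not meant.

How it is judged:
On the way, in this order (a step that is already met when the one before it is completed fails the run):
1. the paddle is lifted clear of the stand (height (world z) of paddle above 0.045 m and contact force between paddle and stand below 0.05 N), for 0.2 s.
2. the hook is through the eye and the paddle bears on it (x of eye_top in the frame of hook_mid between -0.001 and 0.022 m and y of eye_top in the frame of hook_mid between -0.009 and 0.009 m and z of eye_top in the frame of hook_mid between -0.022 and 0.021 m and contact force between paddle and rail above 0.2 N), for 0.2 s.
At the end, for the whole second after the job is handed in: The paddle hangs released on the hook, at rest (under 30 mm/s), upright within 0.15 rad, not touching the cabinet: eye_top is under 9 mm from the back plate's face (home is 4 mm), within 9 mm sideways of hook_mid, -22 to +21 mm from it in height, its weight on the hook (x of eye_top in the frame of hook_mid between -0.001 and 0.009 m and y of eye_top in the frame of hook_mid between -0.009 and 0.009 m and z of eye_top in the frame of hook_mid between -0.022 and 0.021 m and contact force between paddle and rail above 0.2 N and angle between paddle's own z axis and vertical below 0.15 rad and linear speed of paddle below 0.03 m/s and contact force between paddle and the arm below 0.05 N and contact force between paddle and the fingers below 0.05 N and contact force between paddle and cabinet below 0.05 N).
It fails at once if the paddle or the robot touches the cabinet (contact force between cabinet and paddle above 0.5 N or contact force between cabinet and the arm above 0.5 N or contact force between cabinet and the fingers above 0.5 N).
It fails at once if the hook or its rail is pressed with more than 15 N (contact force between rail and anything else above 15 N).
It fails at once if a spare paddle leaves its slot or is shifted more than 10 mm (distance of any of spare_plain, spare_short from where it was at the start of the episode above 0.01 m).
It fails at once if a bystander is shifted more than 20 mm (distance of any of objective_can, petri_stack, slide_box, wash_bottle from where it was at the start of the episode above 0.02 m).
It also fails if it takes over 69 s, if anything falls off the work surface, if the arm or the gripper's body presses on something with over 40 N, if the wrist force passes 120 N, or if a joint passes its speed limit or range.

### The arm

A 6-joint arm with a two-finger parallel gripper is mounted at the origin on the work surface. World frame = base frame: x ahead of the robot, y to its left, z up, the work surface at z = 0. Lengths are in m, angles in rad, forces in N, time in s.
With the tool pointing down it reaches from about 0.3 to 0.775 m from the base axis. Payload 14.6 kg.
Tool frame: the origin (TCP) lies midway between the tips of the shut fingers; the grasp point (between the pads) lies 19 mm behind it (ctrl.tcp_to_grasp is the z of the grasp point in the tool frame, in m); z points along the fingers, y is the line along which they close (so a half turn about z gives the same grasp; the last joint's range is limited). The gripper opens to 94 mm and grips with 3 to 60 N. Pads are 16 mm wide; open, the fingers measure 119 mm over their backs; the gripper's body (75 mm by 177 mm) begins 78 mm behind the grasp point.
Start: joints at [-1.361, 0.3, 1.521, -0, 1.321, -0.067], TCP at [0.15, -0.529, 0.205] pointing down, gripper open.
Joint ranges: [-3.03, 3.03], [-0.79, 2.21], [0.23, 2.52], [-1.04, 4.18], [0, 3.07], [-2.55, 2.55]. Speed limits (rad/s): [2.22, 2.22, 2.57, 3.14, 3.14, 3.14].

### API

Orientations are given as [roll, pitch, yaw] about the fixed x, y, z axes, in that order (R = Rz(yaw) Ry(pitch) Rx(roll)).
In Python, from station import monitor, camera, ctrl gives the robot as it stands.
- The arm moves only by the tool apply_moves, never from a script. Its argument "plan" is one flat list of numbers, 4 for each row, row after row: the shift along the tool's x, y, z in mm, then the turn about the tool's z in rad. In form: [dx, dy, dz, spin, dx, dy, dz, spin, ...]. A call has 1 to 20 rows; each row shifts and turns the commanded pose from where the row before left it, along the tool's axes as they then stand; what a row does not reach is not made up. A row lasts 1/10 s, in which the tool goes at most 50 mm and 8.59 degrees, less where a joint would pass 70% of its speed; a pose out of reach is approached as far as the arm can. A call is refused whole if a number of a shift passes 50 or a number of a turn 0.15, either way. A call with a gripper value outside its range is refused whole. "hand" is the gripper command: -1 is shut, 1 is fully open, values between are in proportion, set as the call begins (left out, the last holds). The fingers move at their own pace and stop on an object; "squeeze" is the grip in N (left out, the last holds). Time passes only in rows, so rows that do not move let the fingers close. It gives the time, the measured TCP pose, the force, the opening and the grip force at its end, in the units of the state.
- monitor.get_obs(): the state, without advancing time (a new reading comes with each control period).
- camera(name): name is "scene" or "top" or "wrist"; returns a dict with "image" (480x640x3 uint8, red, green, blue), "range_z" (480x640 float32, m along the optical axis (not along the pixel's ray), 0 where there is no reading), "mtx" (3x3 intrinsics, pixels), "distortion" ([k1, k2, p1, p2, k3] as OpenCV has them; the pictures are not rectified), "rvec" (rotation vector, rad) and "tvec" (3), from world to camera coordinates, as OpenCV has them. Camera axes: x right, y down, z forward; pixel columns grow to the right and rows downward; lengths in m; the calibration is good to about 2 mm. A picture is of the moment at which its call begins.
- ctrl.hand_in(): hands the job in; it is judged then, once.
The state is a dict: "time_s": time; "qpos": joint angles; "joint_vel": joint speeds; "tau": joint torques, N m; "ee_pos": TCP position; "eef_rot": TCP orientation; "force": force on the tool from outside, world axes, zero at the start; "moment": the same for the moment, N m; "grip_width": finger opening in m; "grip_force": force on a finger pad.
Only numpy, scipy, OpenCV 4.12 (cv2) and the standard library are available. Lean on these libraries where they do the work, as an engineer would, in place of code of your own. Each camera call takes 0.05 s, during which the arm holds its last target. There are 200 camera calls.

## Working session

There is one attempt and no reset: what is moved stays moved. The work goes in short steps, Python scripts to look and compute and a tool call to move; the robot and the scene stay as the last step left them, time stands still between calls to the robot, and variables do not carry over. Pictures are saved under pics/ and viewed, at most 10 in all, crops included, and the job is handed in when it is done.

Besides the shell and the picture viewer there is one more tool, called after "Call:" as a command line: name --argument value ..., lists and objects as JSON in quotes. apply_moves: Moves the arm, as the interface text tells. Its arguments: {"type":"object","properties":{"plan":{"type":"array","items":{"type":"number"}},"hand":{"type":"number"},"squeeze":{"type":"number"}},"required":["plan"]}

```bash
mkdir -p pics; cat > h.py <<'E'
import numpy as np, cv2
from station import monitor, camera, ctrl
def snap(n,save=None):
    c=camera(n)
    if save: cv2.imwrite('pics/'+save,cv2.cvtColor(c['image'],cv2.COLOR_RGB2BGR))
    np.savez('/tmp/%s.npz'%(save or n),**{k:np.asarray(v) for k,v in c.items()})
    return c
def load(s): return dict(np.load('/tmp/%s.npz'%s))
def cam2world(c,p):
    R=cv2.Rodrigues(np.array(c['rvec'],float))[0]; return (np.asarray(p)-np.ravel(c['tvec']))@R
def ray(c,u,v):
    n=cv2.undistortPoints(np.array([[[u,v]]],float),c['mtx'],np.array(c['distortion'],float))[0,0]
    return np.array([n[0],n[1],1])
def px(c,u,v,z=None):
    r=ray(c,u,v)
    if z is None:
        return cam2world(c,r*c['range_z'][int(round(v)),int(round(u))])
    o=cam2world(c,np.zeros(3)); d=cam2world(c,r)-o
    return o+d*(z-o[2])/d[2]
def cloud(c):
    v,u=np.mgrid[0:480,0:640]
    n=cv2.undistortPoints(np.stack([u,v],-1).reshape(-1,1,2).astype(float),c['mtx'],np.array(c['distortion'],float))[:,0]
    z=c['range_z'].reshape(-1)
    return cam2world(c,np.c_[n,np.ones(len(n))]*z[:,None]).reshape(480,640,3)
E
python3 - <<'E'
from h import *
for n in('scene','top'):
    c=snap(n,n+'0.png'); print(n,cam2world(c,np.zeros(3)))
o=monitor.get_obs(); print({k:np.round(v,3) for k,v in o.items()})
E
```

```text
scene [ 1.41078456 -0.05808874  0.86211567]
top [ 0.36892967 -0.00487959  1.44253261]
{'time_s': np.float64(0.1), 'qpos': array([-1.361,  0.3  ,  1.521,  0.   ,  1.321, -0.067]), 'joint_vel': array([ 0.   , -0.001, -0.002,  0.   , -0.   ,  0.001]), 'tau': array([ 2.0000e-03, -5.3264e+01, -3.5328e+01,  7.1000e-02,  2.3000e-02,
       -0.0000e+00]), 'ee_pos': array([ 0.15 , -0.529,  0.205]), 'eef_rot': array([-3.141, -0.   ,  0.277]), 'force': array([ 0.342,  0.116, -0.651]), 'moment': array([-0.015,  0.021,  0.042]), 'grip_force': np.float64(0.0), 'grip_width': np.float64(0.094)}
```

View pics/scene0.png

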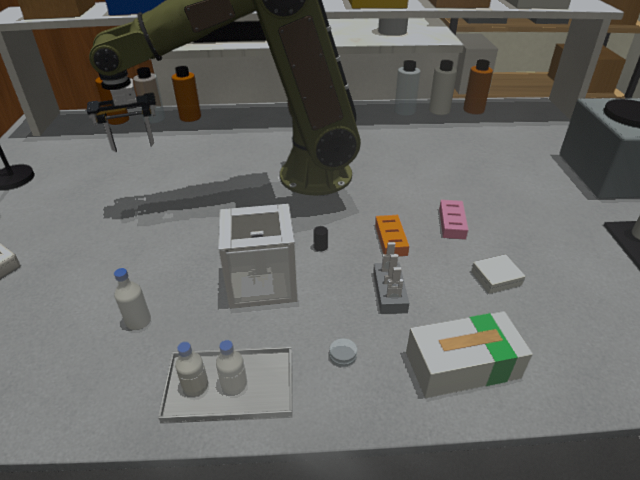

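View pics/top0.png

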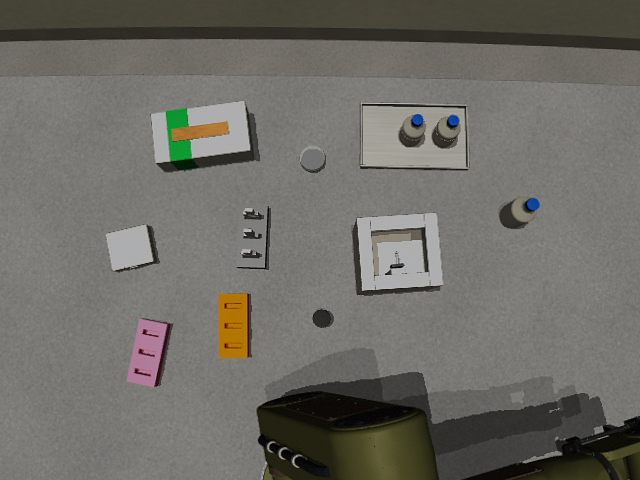

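The scene picture shows the stand at about (391,290), with its three paddles, and the cabinet at (258,255). In the top picture the stand is at (253,237), the cabinet at (398,252), and the hook inside it near (396,263). I'll enlarge both next.

```bash
python3 - <<'E'
from h import *
s=cv2.imread('pics/scene0.png');t=cv2.imread('pics/top0.png')
def cr(im,u,v,w,h,k): return cv2.resize(im[v:v+h,u:u+w],None,fx=k,fy=k,interpolation=cv2.INTER_CUBIC)
a=cr(s,365,235,50,80,5); # 250x400
a=cr(s,360,237,57,80,7) #399x560
b=cr(t,228,200,50,75,7) #350x525
im=np.zeros((560,760,3),np.uint8); im[:a.shape[0],:399]=a; im[:525,405:755]=b
cv2.imwrite('pics/crA.png',im)
a=cr(s,210,198,95,110,4);b=cr(t,350,205,100,95,4)
im=np.zeros((440,790,3),np.uint8); im[:440,:380]=a; im[:380,385:785]=b
cv2.imwrite('pics/crB.png',im)
E
```

```text
(no output)
```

View pics/crA.png

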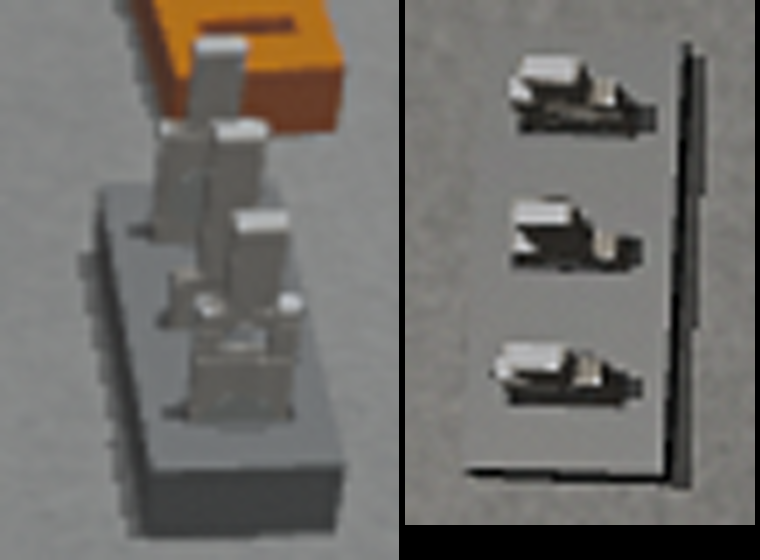

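View pics/crB.png

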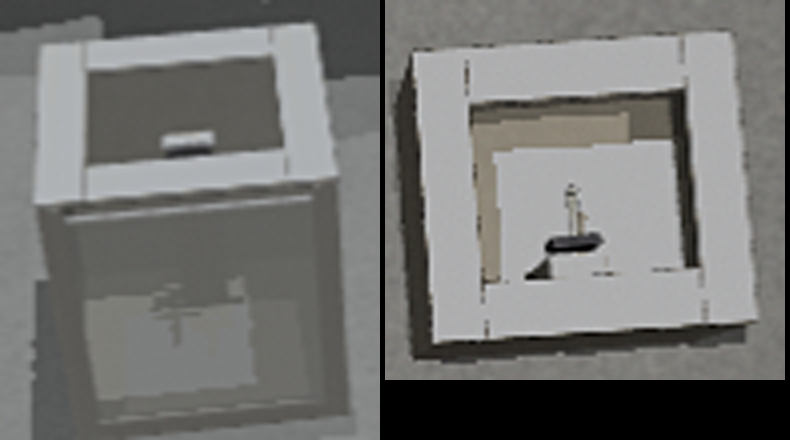

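The top crop shows the cabinet's frame and hatch clearly, with the hook pointing up (+x). The front paddle in the scene crop may have the eye at about (245,340), so I need a closer look. First I'll get the poses of the stand, stems and cabinet from the depth cloud.

```bash
python3 - <<'E'
from h import *
t=load('top0.png'); P=cloud(t)
def rect(m,name):
    q=P[m]; r=cv2.minAreaRect((q[:,:2]*1000).astype(np.float32)); print(name,len(q),'ctr',np.round(r[0],1),'size',np.round(r[1],1),'ang',round(r[2],2),'z',np.round(np.median(q[:,2])*1000,1))
M=np.zeros((480,640),bool)
def box(u0,u1,v0,v1): m=M.copy(); m[v0:v1,u0:u1]=1; return m
Z=P[...,2]
st=box(225,275,198,275)
rect(st&(abs(Z-.034)<.005),'stand top')
for v0,v1 in((200,222),(222,243),(243,262)): 
    m=box(235,270,v0,v1)
    rect(m&(abs(Z-.122)<.007),'stem'); rect(m&(abs(Z-.084)<.006),'shoulder'); rect(m&(abs(Z-.056)<.006),'short sh')
cb=box(345,450,200,300)
rect(cb&(abs(Z-.19)<.005),'cab top')
# hatch corners
for nm,uv in(('outer',[(356.5,218.5),(435,213),(440,285),(360.5,290.5)]),):
    for u,v in uv: print(nm,np.round(px(t,u,v,.19)*1000,1))
hk=box(373,427,232,272)
for v in range(248,272,2):
    print(v,' '.join('%4d'%(1000*z) for z in Z[v,384:406:1]))
for u,v in((395,251),(393.5,250)): print(np.round(px(t,u,v)*1000,1))
E
```

```text
stand top 1260 ctr [565.5 157.7] size [ 67.6 146.1] ang 89.28 z 33.6
stem 35 ctr [610.1 157.3] size [18.2  7.9] ang 88.4 z 121.6
shoulder 34 ctr [609.7 156.1] size [33.6  9.1] ang 89.96 z 83.9
short sh 20 ctr [607.1 156.4] size [ 6.1 34.4] ang 6.53 z 55.9
stem 36 ctr [565.4 158. ] size [17.6  8.3] ang 88.47 z 119.8
shoulder 8 ctr [561.8 156.2] size [ 2.1 15.8] ang 5.53 z 86.0
short sh 32 ctr [564.2 157.7] size [ 7.4 34.1] ang 2.15 z 55.7
stem 34 ctr [520.2 158.8] size [18.3  7.1] ang 89.02 z 122.2
shoulder 31 ctr [520.1 157.9] size [ 7.6 33.1] ang 1.12 z 84.7
short sh 10 ctr [517.  151.2] size [ 4.6 21.8] ang 17.53 z 53.5
cab top 3258 ctr [ 516.8 -163.2] size [151.2 165.8] ang 4.54 z 189.8
outer [582.2 -75.  190. ]
outer [ 596.5 -237.   190. ]
outer [ 448.1 -246.1  190. ]
outer [434.7 -84.3 190. ]
248    8    4    7    5    5    3    3    3    2   -1   12    2    7    3    0    3    0    2    2    0    4    9
250    7    1    3    8    2    7    4    5    4   -2    9    2    3    3    8    1    2    5    4    3    3    4
252    7    7    7    2    3    3    7    7    0    1    3    0
[... 422 characters left out ...]
   5    3    2    4    2    0   11  135  138  134    5    0    2    7    0    3    3
262    0    2    0    4    6    0    4    7    9    0    3    5  133  139  134    6    0    4    1    6    2    4
264    0    7    0    3    0    2    2    0  140  144  141  141  147  143  140  144  142  142  143  145    1    7
266    2    7    3    6    8    1  112  134  140  137  141  143  141  139  143  141  140  137  141  143 1442    4
268    7    5    2    3    5    4    0   10    2    5    0    0    0    2    2    3    6    0  140  137  137    1
270    4    5    1    9    6    1  128  133  137  134  135  138  137  139  133  136  134  140  137  140  135  138
[ 538.5 -176.7    1.1]
[ 539.8 -172.2    9.4]
```

```bash
cat >> h.py <<'E'
from scipy.spatial.transform import Rotation as Ro
def tool():
    o=monitor.get_obs(); return np.array(o['ee_pos']),Ro.from_euler('xyz',o['eef_rot']).as_matrix(),o
def delta(x,y,z,yaw):
    p,R,o=tool(); d=R.T@(np.array([x,y,z])-p*1000)
    print('tool now',np.round(p*1000,1),'yaw',round(o['eef_rot'][2],4),'-> shift in tool axes mm',np.round(d,1),'spin',round(-(yaw-o['eef_rot'][2]),4),'F',np.round(o['force'],2),'t',o['time_s'],'w',o['grip_width'])
E
python3 - <<'E'
from h import *
c=snap('wrist','w0.png');p,R,o=tool()
Rc=cv2.Rodrigues(np.array(c['rvec'],float))[0]
print('cam in tool',R.T@(cam2world(c,np.zeros(3))-p), 'axes in tool (cols x,y,z cam)\n',np.round(R.T@Rc.T,3),c['mtx'])
delta(400,158,300,0)
E
```

```text
cam in tool [ 0.06544317 -0.00028712 -0.17900671] axes in tool (cols x,y,z cam)
 [[-0.    -0.974 -0.227]
 [ 1.    -0.    -0.   ]
 [ 0.    -0.227  0.974]] [[334.33399623   0.         314.87537163]
 [  0.         334.33399623 240.80708039]
 [  0.           0.           1.        ]]
tool now [ 150.3 -528.9  205. ] yaw 0.2768 -> shift in tool axes mm [ 427.9 -592.6  -94.4] spin 0.2768 F [-0.11  0.46  1.04] t 0.15 w 0.09385208841122882
```

Call:
apply_moves --plan '[0,0,-25,0.0554,0,0,-25,0.0554,0,0,-25,0.0554,0,0,-25,0.0553,0,0,-25,0.0553,18,-23,0,0,18,-23,0,0,18,-23,0,0,18,-23,0,0,18,-23,0,0,18,-23,0,0,18,-23,0,0,18,-23,0,0,18,-23,0,0,18,-23,0,0,18,-23,0,0,18,-23,0,0,18,-23,0,0,18,-23,0,0,18,-23,0,0]' --hand 1

```text
time_s: 2.15
ee_pos: [0.4208, -0.183, 0.3303]
eef_rot: [-3.141, 0.0, -0.0]
force: [0.4, 0.5, 0.3]
grip_width: 0.0942
grip_force: 0.0
```

Call:
apply_moves --plan '[18,-23,0,0,18,-23,0,0,18,-23,0,0,18,-23,0,0,18,-23,0,0,18,-23,0,0,18,-23,0,0,18,-23,0,0,18,-23,0,0,18,-23,0,0,18,-23,0,0,18,-23,0,0,18,-23,0,0,18,-23,0,0,18,-23,0,0,0,0,0,0]'

```text
time_s: 3.75
ee_pos: [0.6911, 0.1635, 0.3279]
eef_rot: [3.141, 0.003, 0.002]
force: [0.0, -0.2, -0.0]
grip_width: 0.094
grip_force: 0.0
```

```bash
python3 - <<'E'
from h import *
delta(690,158,160,0); print(np.round(tool()[2]['qpos'],3))
E
```

```text
tool now [691.1 163.5 327.9] yaw 0.0024 -> shift in tool axes mm [ -0.6   5.5 167.9] spin 0.0024 F [ 0.02 -0.22 -0.02] t 3.75 w 0.09399668207890988
[0.181 0.668 0.712 0.    1.764 1.749]
```

Call:
apply_moves --plan '[0,1,25,0,0,1,25,0,0,1,25,0,0,1,25,0,0,0.5,25,0,0,0,25,0,0,0,0,0,0,0,0,0]'

```text
time_s: 4.55
ee_pos: [0.6903, 0.1561, 0.1813]
eef_rot: [-3.142, -0.0, -0.0]
force: [-0.3, -0.1, -0.1]
grip_width: 0.0945
grip_force: 0.0
```

```bash
python3 - <<'E'
from h import *
c=snap('wrist','w1.png'); delta(610,157.3,91,-0.017)
i=cv2.imread('pics/w1.png'); uv=cv2.projectPoints(np.array([[.614,.157,.068]]),np.array(c['rvec']),np.array(c['tvec']),c['mtx'],np.array(c['distortion'],float))[0].ravel(); print(uv)
u,v=map(int,uv); u0=max(u-80,0);v0=max(min(v-60,360),0); cv2.imwrite('pics/w1c.png',cv2.resize(i[v0:v0+120,u0:u0+160],None,fx=5,fy=5,interpolation=cv2.INTER_CUBIC)); print(u0,v0)
E
```

```text
tool now [690.7 156.3 182.2] yaw -0.0002 -> shift in tool axes mm [-80.8  -1.   91.1] spin 0.0168 F [-0.72  0.59 -0.05] t 4.6 w 0.09398394054358512
[314.29707901 316.15119993]
234 256
```

View pics/w1c.png

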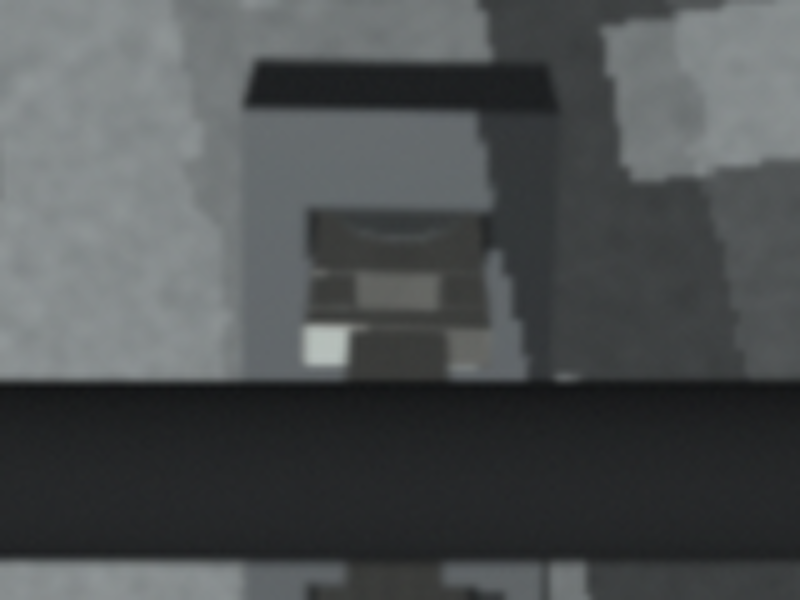

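The front paddle at world (610,157) has the rectangular eye (crop 398,290) above a round window arc, so it is the one to take. I'll grasp its stem across y.

Call:
apply_moves --plan '[-20,-0.5,0,0.0168,-20,-0.5,0,0,-20,0,0,0,-20.5,0,0,0,0,0,20,0,0,0,20,0,0,0,20,0,0,0,20,0,0,0,10,0,0,0,0,0,0,0,0,0]'

```text
time_s: 5.7
ee_pos: [0.6105, 0.1586, 0.0919]
eef_rot: [-3.141, -0.002, -0.017]
force: [0.0, -0.3, -0.5]
grip_width: 0.094
grip_force: 0.0
```

```bash
python3 - <<'E'
from h import *
c=snap('wrist','w2.png'); delta(610,157.3,91,-0.017)
p,R,o=tool()
i=cv2.imread('pics/w2.png'); 
pts=np.array([[.610,.157,.122],[.610,.148,.122],[.610,.166,.122]])
uv=cv2.projectPoints(pts,np.array(c['rvec']),np.array(c['tvec']),c['mtx'],np.array(c['distortion'],float))[0].reshape(-1,2); print(uv)
P=cloud(c); m=(abs(P[...,2]-.122)<.004)&(abs(P[...,0]-.61)<.02)&(abs(P[...,1]-.157)<.025)
q=P[m]; print(len(q), cv2.minAreaRect((q[:,:2]*1000).astype(np.float32)) if len(q) else '')
u,v=map(int,uv[0]); u0=max(min(u-100,440),0);v0=max(min(v-75,330),0); cv2.imwrite('pics/w2c.png',cv2.resize(i[v0:v0+150,u0:u0+200],None,fx=4,fy=4,interpolation=cv2.INTER_CUBIC)); print(u0,v0)
E
```

```text
tool now [610.5 158.6  92. ] yaw -0.0169 -> shift in tool axes mm [-0.5  1.3  1. ] spin 0.0001 F [-0.31 -0.31  0.33] t 5.75 w 0.09383725179773499
[[318.72869878 303.78109968]
 [337.49467998 303.47647541]
 [299.96901586 304.06659519]]
664 ((613.002197265625, 158.25668334960938), (17.40497589111328, 8.719991683959961), 88.44391632080078)
218 228
```

View pics/w2c.png

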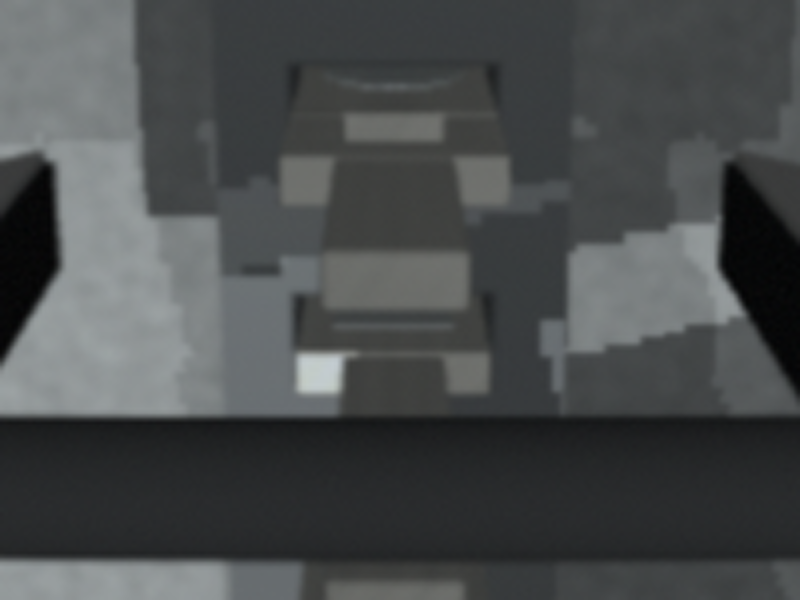

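The open fingers straddle the stem: its top edge runs 323–470 in the crop, against finger edges at 55 and 722. I'll shift +1 mm in x and close.

Call:
apply_moves --plan '[1.3,0.3,0,0,0,0,0,0,0,0,0,0,0,0,0,0,0,0,0,0,0,0,0,0,0,0,0,0,0,0,0,0,0,0,0,0,0,0,0,0]' --hand -1 --squeeze 35

```text
time_s: 6.75
ee_pos: [0.6111, 0.1581, 0.0905]
eef_rot: [3.142, 0.0, -0.017]
force: [-0.1, 1.8, -1.0]
grip_width: 0.018
grip_force: 35.2
```

Call:
apply_moves --plan '[0,0,-8,0,0,0,-8,0,0,0,-8,0,0,0,-8,0,0,0,-8,0,0,0,-20,0,0,0,-20,0,0,0,-20,0,0,0,-20,0,0,0,-20,0,0,0,-20,0,0,0,-20,0,0,0,-20,0,0,0,-20,0,0,0,-20,0,0,0,0,0,0,0,0,0]'

```text
time_s: 8.45
ee_pos: [0.611, 0.1581, 0.33]
eef_rot: [-3.142, 0.0, -0.017]
force: [-0.4, 0.2, -1.4]
grip_width: 0.0177
grip_force: 35.0
```

```bash
python3 - <<'E'
from h import *
t=snap('top','t1.png'); s=snap('scene','s1.png')
p,R,o=tool(); print(p*1000,o['eef_rot'],o['grip_width'],o['grip_force'],o['force'])
# refine cabinet: rectified top view fit from the depth mask (frame top plane, in-plane shape)
P=cloud(t); Z=P[...,2]; m=np.zeros((480,640),bool); m[200:300,345:450]=1; m&=abs(Z-.19)<.006
v,u=np.nonzero(m); pl=np.array([px(t,a,b,.19)[:2] for a,b in zip(u,v)])*1000
from scipy.optimize import minimize
# pixels inside-ness: frame = outer rect minus hatch; soft cost over all window pixels
vv,uu=np.mgrid[200:300,345:450]; A=np.array([px(t,a,b,.19)[:2] for a,b in zip(uu.ravel(),vv.ravel())])*1000
lab=m[200:300,345:450].ravel().astype(float)
def f(x):
    c,s_=np.cos(x[2]),np.sin(x[2]); d=A-x[:2]; X=abs(d@[c,s_]);Y=abs(d@[-s_,c])
    sg=lambda a:1/(1+np.exp(-a/1.0)); 
    mod=sg(np.minimum(75-X,83-Y))*(1-sg(np.minimum(46-X,56-Y)))
    return ((mod-lab)**2).sum()
r=minimize(f,[516.8,-163.2,.077],method='Nelder-Mead',options=dict(initial_simplex=[[516.8,-163.2,.077],[520,-163,.077],[517,-160,.077],[517,-163,.09]])); print('cab',r.x,r.fun,lab.sum())
x,y,a=r.x; h=np.array([x-21*np.cos(a),y-21*np.sin(a)]); print('hook_mid xy',h, 'nose', h+24*np.array([np.cos(a),np.sin(a)]))
for u,v,z in((396.5,252,.141),(396.5,256,.135),(397,262,.135)): print(np.round(px(t,u,v,z)*1000,1))
rod=np.r_[Z[253:263,396],Z[253:263,397]]; print('rod z',np.median(rod),rod.mean(),'nose',Z[250:254,395:399])
print('bench z',np.median(Z[220:250,300:340]),'cabtop',np.median(Z[m]))
E
```

```text
[610.84354541 158.07803814 329.10858403] [ 3.14120645e+00  1.87445073e-03 -1.68309754e-02] 0.017795412952071227 34.99798536300659 [ 0.74503542  0.28821212 -0.32366913]
cab [ 5.16352863e+02 -1.63006255e+02  8.10775347e-02] 168.68316648882 3383.0
hook_mid xy [ 495.4218479  -164.70701869] nose [ 519.34300831 -162.76328903]
[ 519.9 -163.2  141. ]
[ 512.1 -164.   135. ]
[ 499.2 -165.   135. ]
rod z 0.13465430434644488 0.13581084000764415 nose [[0.00663578 0.00631375 0.01021385 0.0059704 ]
 [0.00537703 0.0036386  0.00338898 0.00218421]
 [0.00497499 0.13736698 0.13714004 0.00074483]
 [0.00459269 0.13773213 0.14594296 0.0044839 ]]
bench z -0.0002704716022008225 cabtop 0.18986473531005493
```

The top-camera fit puts the cabinet at (516.4, -163.0) with yaw 0.081 and the hook base at (495.4, -164.7). The nose seen in the image, (519.9, -163.2), agrees. The rod top reads about 135 mm. Next I'll carry the paddle above the nose.

```bash
python3 - <<'E'
from h import *
delta(519,-162.8,330,.081)
E
```

```text
tool now [610.8 158.1 329.1] yaw -0.0168 -> shift in tool axes mm [-86.4 322.4  -0.6] spin -0.0978 F [ 0.75  0.29 -0.32] t 8.55 w 0.017795412952071227
```

Call:
apply_moves --plan '[-6.2,23,0,0,-6.2,23,0,0,-6.2,23,0,0,-6.2,23,0,0,-6.2,23,0,0,-6.2,23,0,0,-6.2,23,0,0,-6.2,23,0,0,-6.2,23,0,0,-6.2,23,0,0,-6.2,23,0,0,-6.2,23,0,0,-6.2,23,0,0,-5.8,23.4,0,0,0,0,0,-0.0245,0,0,0,-0.0245,0,0,0,-0.0245,0,0,0,-0.0245,0,0,0,0,0,0,0,0]'

```text
time_s: 10.55
ee_pos: [0.5194, -0.1624, 0.3305]
eef_rot: [3.142, -0.0, 0.082]
force: [-0.2, 0.2, -0.7]
grip_width: 0.0179
grip_force: 35.0
```

```bash
python3 - <<'E'
from h import *
t=snap('top','t2.png'); s=snap('scene','s2.png'); w=snap('wrist','w3.png')
delta(519,-162.8,229,.081)
a=cv2.imread('pics/s2.png')[95:305,180:330]; b=cv2.imread('pics/w3.png')[150:450,120:520]
a=cv2.resize(a,None,fx=2.6,fy=2.6,interpolation=cv2.INTER_CUBIC); im=np.zeros((560,795,3),np.uint8); im[:a.shape[0],:a.shape[1]]=a; im[:300,393:793]=b
cv2.imwrite('pics/c3.png',im)
E
```

```text
tool now [ 519.3 -162.6  330.4] yaw 0.0811 -> shift in tool axes mm [-3.000e-01  1.000e-01  1.014e+02] spin 0.0001 F [-0.04  0.14 -1.07] t 10.7 w 0.01771214307434195
```

View pics/c3.png

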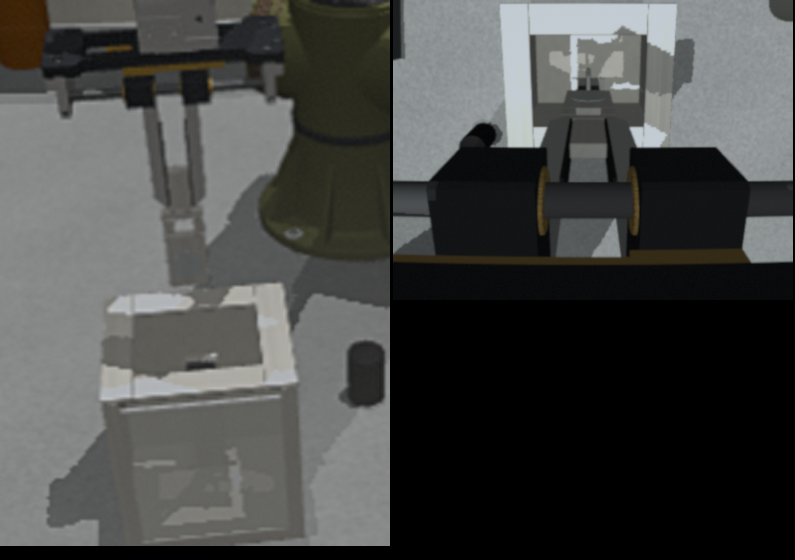

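The scene crop shows the paddle upright above the hatch. In the wrist view the hook nose, at about (588,70), lies in line with the paddle's middle. I'll lower to just above the nose and take a baseline force there.

Call:
apply_moves --plan '[0,0,12,0,0,0,12,0,0,0,12,0,0,0,12,0,0,0,12,0,0,0,12,0,0,0,10,0,0,0,7,0,0,0,6,0,0,0,4,0,0,0,0,0,0,0,0,0,0,0,0,0]'

```text
time_s: 12.0
ee_pos: [0.5195, -0.1628, 0.2319]
eef_rot: [3.141, -0.001, 0.081]
force: [-0.2, -0.6, -0.3]
grip_width: 0.0177
grip_force: 35.0
```

```bash
python3 - <<'E'
from h import *
for i in range(4): camera('top'); delta(519,-162.8,222,.081)
E
```

```text
tool now [ 519.4 -162.8  231.8] yaw 0.0812 -> shift in tool axes mm [-0.4 -0.   9.8] spin 0.0002 F [-1.1   0.78 -0.62] t 12.05 w 0.017729337429532623
tool now [ 519.4 -162.8  231.8] yaw 0.0812 -> shift in tool axes mm [-0.4 -0.   9.8] spin 0.0002 F [ 0.52 -0.86 -0.8 ] t 12.1 w 0.017510211298963456
tool now [ 519.4 -162.8  231.7] yaw 0.0812 -> shift in tool axes mm [-0.4 -0.   9.7] spin 0.0002 F [ 0.81 -0.13 -1.51] t 12.15 w 0.017754260487497647
tool now [ 519.4 -162.8  231.6] yaw 0.0811 -> shift in tool axes mm [-0.4 -0.   9.6] spin 0.0001 F [-0.96  0.08 -0.03] t 12.2 w 0.01736385543861346
```

Call:
apply_moves --plan '[0,0,1,0,0,0,1,0,0,0,1,0,0,0,1,0,0,0,1,0,0,0,1,0,0,0,0,0,0,0,0,0]'

```text
time_s: 13.0
ee_pos: [0.5193, -0.1628, 0.2255]
eef_rot: [-3.142, 0.0, 0.081]
force: [0.3, 0.1, -1.0]
grip_width: 0.0177
grip_force: 35.0
```

Call:
apply_moves --plan '[0,0,0.5,0,0,0,0.5,0,0,0,0,0,0,0,0,0]'

```text
time_s: 13.4
ee_pos: [0.5193, -0.1628, 0.2244]
eef_rot: [-3.142, 0.0, 0.081]
force: [-0.2, -0.3, -0.6]
grip_width: 0.0174
grip_force: 35.0
```

Call:
apply_moves --plan '[0,0,0.5,0,0,0,0.5,0,0,0,0,0,0,0,0,0]'

```text
time_s: 13.8
ee_pos: [0.5193, -0.1627, 0.2234]
eef_rot: [-3.142, 0.0, 0.081]
force: [-0.6, 0.3, -0.1]
grip_width: 0.0176
grip_force: 35.0
```

Call:
apply_moves --plan '[0,0,0.5,0,0,0,0,0,0,0,0,0]'

```text
time_s: 14.1
ee_pos: [0.5193, -0.1628, 0.223]
eef_rot: [3.142, -0.0, 0.081]
force: [-0.2, 0.2, -0.4]
grip_width: 0.0176
grip_force: 35.0
```

Call:
apply_moves --plan '[0,0,0.5,0,0,0,0,0,0,0,0,0]'

```text
time_s: 14.4
ee_pos: [0.5194, -0.1628, 0.2227]
eef_rot: [3.141, -0.0, 0.081]
force: [-0.2, -1.0, 3.4]
grip_width: 0.0177
grip_force: 35.0
```

Call:
apply_moves --plan '[0,0,0.5,0,0,0,0,0,0,0,0,0]'

```text
time_s: 14.7
ee_pos: [0.5195, -0.1628, 0.2225]
eef_rot: [3.141, -0.001, 0.081]
force: [-1.2, 0.8, 5.7]
grip_width: 0.0175
grip_force: 35.0
```

Contact came at TCP z ≈ 222.8 mm, which gives a nose top near 142 and a rod top near 136, in line with the camera. I'll raise clear, go out in front of the nose, and lower until the eye is level with the hook (TCP z ≈ 158.8).

Call:
apply_moves --plan '[0,0,-2,0,0,0,-2,0,2,0,0,0,3,0,0,0,4,0,0,0,4,0,0,0,1,0,0,0,0,0,5,0,0,0,8,0,0,0,8,0,0,0,8,0,0,0,8,0,0,0,8,0,0,0,8,0,0,0,6,0,0,0,4,0,0,0,0,0,0,0,0,0]'

```text
time_s: 16.5
ee_pos: [0.5334, -0.1617, 0.1632]
eef_rot: [3.141, -0.0, 0.081]
force: [0.7, -0.7, -0.9]
grip_width: 0.0175
grip_force: 35.0
```

```bash
python3 - <<'E'
from h import *
w=snap('wrist','w4.png'); s=snap('scene','s4.png')
delta(519,-162.8,158.8,.081)
a=cv2.imread('pics/s4.png')[150:310,200:310]; b=cv2.imread('pics/w4.png')[150:350,215:415]
a=cv2.resize(a,None,fx=3.6,fy=3.6,interpolation=cv2.INTER_CUBIC); b=cv2.resize(b,None,fx=1.95,fy=1.95,interpolation=cv2.INTER_CUBIC);im=np.zeros((580,790,3),np.uint8); im[:a.shape[0],:a.shape[1]]=a; im[:390,398:788]=b
cv2.imwrite('pics/c4.png',im)
E
```

```text
tool now [ 533.4 -161.7  163.3] yaw 0.0812 -> shift in tool axes mm [-14.5  -0.1   4.5] spin 0.0002 F [ 0.03 -0.42 -0.91] t 16.6 w 0.01747528038520321
```

View pics/c4.png

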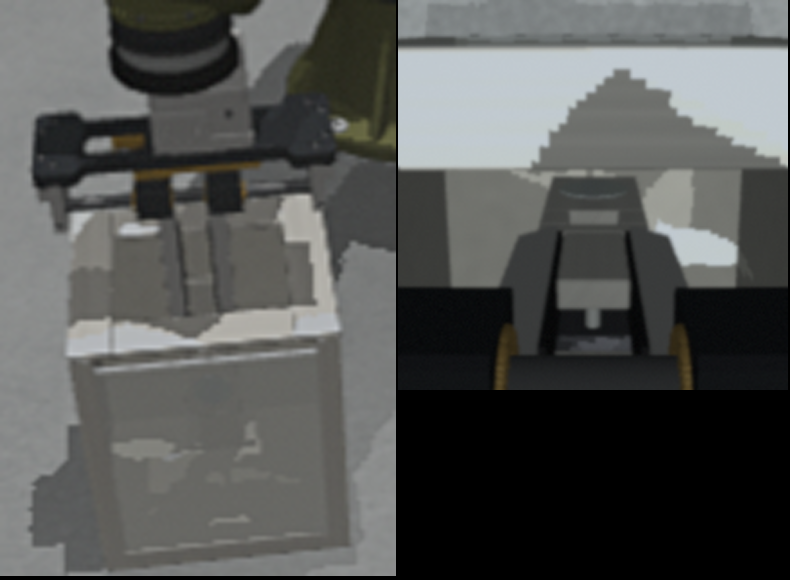

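In the wrist view the nose (593,318) shows just behind the stem top and on its centre line. I'll lower the last 4.5 mm, then creep in over the nose.

Call:
apply_moves --plan '[0,0,2,0,0,0,2,0,0,0,0.5,0,0,0,0,0,0,0,0,0]'

```text
time_s: 17.1
ee_pos: [0.5333, -0.1616, 0.1585]
eef_rot: [-3.142, -0.0, 0.081]
force: [-0.3, 0.1, -0.2]
grip_width: 0.0176
grip_force: 35.0
```

Call:
apply_moves --plan '[-1,0,0,0,-1,0,0,0,-1,0,0,0,-1,0,0,0,-1,0,0,0,0,0,0,0]'

```text
time_s: 17.7
ee_pos: [0.5282, -0.162, 0.1585]
eef_rot: [3.142, -0.0, 0.081]
force: [-0.1, -0.5, -0.9]
grip_width: 0.0178
grip_force: 35.0
```

Call:
apply_moves --plan '[-0.5,0,0,0,-0.5,0,0,0,-0.5,0,0,0,-0.5,0,0,0,0,0,0,0]'

```text
time_s: 18.2
ee_pos: [0.5262, -0.1622, 0.1585]
eef_rot: [-3.142, -0.0, 0.081]
force: [-0.3, -1.0, -1.0]
grip_width: 0.0179
grip_force: 35.0
```

Call:
apply_moves --plan '[-0.5,0,0,0,-0.5,0,0,0,-0.5,0,0,0,-0.5,0,0,0,0,0,0,0]'

```text
time_s: 18.7
ee_pos: [0.5242, -0.1624, 0.1585]
eef_rot: [3.142, -0.0, 0.081]
force: [0.6, 1.2, -0.9]
grip_width: 0.018
grip_force: 35.0
```

Call:
apply_moves --plan '[-0.5,0,0,0,-0.5,0,0,0,-0.5,0,0,0,-0.5,0,0,0,0,0,0,0]'

```text
time_s: 19.2
ee_pos: [0.5222, -0.1625, 0.1585]
eef_rot: [-3.142, 0.0, 0.081]
force: [0.2, -0.3, -0.7]
grip_width: 0.0175
grip_force: 35.0
```

Call:
apply_moves --plan '[-0.5,0,0,0,-0.5,0,0,0,-0.5,0,0,0,-0.5,0,0,0,0,0,0,0]'

```text
time_s: 19.7
ee_pos: [0.5202, -0.1627, 0.1584]
eef_rot: [-3.142, 0.0, 0.081]
force: [-0.0, 0.1, -1.3]
grip_width: 0.0178
grip_force: 35.0
```

Call:
apply_moves --plan '[-1,0,0,0,-1,0,0,0,-1,0,0,0,-1,0,0,0,-1,0,0,0,0,0,0,0]'

```text
time_s: 20.3
ee_pos: [0.5152, -0.1631, 0.1585]
eef_rot: [3.142, -0.0, 0.081]
force: [-0.6, 0.4, -0.8]
grip_width: 0.0174
grip_force: 35.0
```

Call:
apply_moves --plan '[-1,0,0,0,-1,0,0,0,-1,0,0,0,-1,0,0,0,0,0,0,0]'

```text
time_s: 20.8
ee_pos: [0.5112, -0.1634, 0.1585]
eef_rot: [3.142, 0.0, 0.081]
force: [0.1, 0.5, -0.1]
grip_width: 0.0175
grip_force: 35.0
```

The eye passed the nose with no contact. I'll go in a further 5 mm, then lower to feel for the rod (expected at TCP z ≈ 150.8).

Call:
apply_moves --plan '[-1,0,0,0,-1,0,0,0,-1,0,0,0,-1,0,0,0,-1,0,0,0,0,0,1,0,0,0,1,0,0,0,1,0,0,0,1,0,0,0,1,0,0,0,0.5,0,0,0,0,0,0,0,0,0]'

```text
time_s: 22.1
ee_pos: [0.5064, -0.1638, 0.153]
eef_rot: [-3.142, -0.0, 0.081]
force: [-0.0, 0.4, -1.7]
grip_width: 0.0177
grip_force: 35.0
```

Call:
apply_moves --plan '[0,0,0.5,0,0,0,0.5,0,0,0,0,0,0,0,0,0]'

```text
time_s: 22.5
ee_pos: [0.5063, -0.1638, 0.1519]
eef_rot: [-3.142, 0.0, 0.081]
force: [0.4, -0.6, -0.9]
grip_width: 0.0174
grip_force: 35.0
```

Call:
apply_moves --plan '[0,0,0.5,0,0,0,0,0,0,0,0,0]'

```text
time_s: 22.8
ee_pos: [0.5063, -0.1638, 0.1514]
eef_rot: [-3.142, 0.0, 0.081]
force: [-0.2, 0.7, -1.6]
grip_width: 0.0179
grip_force: 35.0
```

Call:
apply_moves --plan '[0,0,0.5,0,0,0,0,0,0,0,0,0]'

```text
time_s: 23.1
ee_pos: [0.5064, -0.1639, 0.1511]
eef_rot: [3.141, -0.0, 0.081]
force: [-0.5, 0.2, 2.3]
grip_width: 0.0176
grip_force: 35.0
```

Call:
apply_moves --plan '[0,0,0.5,0,0,0,0,0,0,0,0,0]'

```text
time_s: 23.4
ee_pos: [0.5065, -0.1638, 0.1509]
eef_rot: [3.141, -0.001, 0.081]
force: [-2.1, 0.6, 5.6]
grip_width: 0.018
grip_force: 35.0
```

It bears on the rod at the expected height with about 6 N. I'll ease it off by a hair and slide home.

Call:
apply_moves --plan '[0,0,-1.2,0,0,0,0,0,-1,0,0,0,-1,0,0,0,-1,0,0,0,0,0,0,0,0,0,0,0]'

```text
time_s: 24.1
ee_pos: [0.5033, -0.1641, 0.1516]
eef_rot: [-3.142, 0.0, 0.081]
force: [0.3, 0.8, -0.7]
grip_width: 0.0178
grip_force: 35.0
```

Call:
apply_moves --plan '[-0.5,0,0,0,-0.5,0,0,0,0,0,0,0,0,0,0,0]'

```text
time_s: 24.5
ee_pos: [0.5024, -0.1641, 0.1517]
eef_rot: [-3.142, -0.0, 0.081]
force: [-0.5, -0.5, 0.1]
grip_width: 0.0173
grip_force: 35.0
```

Call:
apply_moves --plan '[-0.5,0,0,0,-0.5,0,0,0,0,0,0,0,0,0,0,0]'

```text
time_s: 24.9
ee_pos: [0.5014, -0.1642, 0.1516]
eef_rot: [-3.142, -0.0, 0.081]
force: [0.1, -0.3, -0.1]
grip_width: 0.0177
grip_force: 35.0
```

Call:
apply_moves --plan '[-0.5,0,0,0,0,0,0,0,0,0,0,0]'

```text
time_s: 25.2
ee_pos: [0.5009, -0.1643, 0.1517]
eef_rot: [3.142, -0.0, 0.081]
force: [-0.4, 0.1, -1.4]
grip_width: 0.0178
grip_force: 35.0
```

Call:
apply_moves --plan '[-0.5,0,0,0,0,0,0,0,0,0,0,0]'

```text
time_s: 25.5
ee_pos: [0.5005, -0.1643, 0.1517]
eef_rot: [3.142, -0.0, 0.081]
force: [1.8, 0.3, -1.0]
grip_width: 0.0177
grip_force: 35.0
```

Call:
apply_moves --plan '[-0.5,0,0,0,0,0,0,0,0,0,0,0]'

```text
time_s: 25.8
ee_pos: [0.5003, -0.1643, 0.1517]
eef_rot: [3.141, -0.001, 0.081]
force: [5.2, 0.4, -3.4]
grip_width: 0.0175
grip_force: 35.0
```

Call:
apply_moves --plan '[-0.5,0,0,0,0,0,0,0,0,0,0,0]'

```text
time_s: 26.1
ee_pos: [0.5002, -0.1643, 0.1517]
eef_rot: [3.141, -0.002, 0.081]
force: [8.7, -0.3, -4.8]
grip_width: 0.0181
grip_force: 35.0
```

Call:
apply_moves --plan '[-0.5,0,0,0,0,0,0,0,0,0,0,0]'

```text
time_s: 26.4
ee_pos: [0.5001, -0.1643, 0.1517]
eef_rot: [3.141, -0.003, 0.081]
force: [12.3, 0.6, -7.7]
grip_width: 0.0182
grip_force: 35.0
```

It is firmly home, but pressed at 12 N, so I'll back off straight away. Then I'll lower until it just bears on the rod.

Call:
apply_moves --plan '[1,0,0,0,0.4,0,0,0,0,0,0,0,0,0,0,0]'

```text
time_s: 26.8
ee_pos: [0.5004, -0.1643, 0.1517]
eef_rot: [3.142, -0.0, 0.081]
force: [4.3, -0.5, -2.8]
grip_width: 0.018
grip_force: 35.0
```

Call:
apply_moves --plan '[0,0,0.4,0,0,0,0.3,0,0,0,0,0,0,0,0,0]'

```text
time_s: 27.2
ee_pos: [0.5004, -0.1644, 0.1512]
eef_rot: [3.141, -0.0, 0.081]
force: [3.7, 0.5, 1.5]
grip_width: 0.0175
grip_force: 35.0
```

Call:
apply_moves --plan '[0.4,0,0,0,0,0,0,0,0,0,0,0]' --squeeze 10

```text
time_s: 27.5
ee_pos: [0.5005, -0.1643, 0.151]
eef_rot: [3.142, 0.0, 0.081]
force: [-0.6, 0.0, 3.5]
grip_width: 0.0179
grip_force: 10.0
```

Call:
apply_moves --plan '[0,0,0,0,0,0,0,0,0,0,0,0,0,0,0,0,0,0,0,0]' --hand -0.4

```text
time_s: 28.0
ee_pos: [0.5006, -0.1642, 0.1509]
eef_rot: [-3.141, 0.0, 0.081]
force: [0.4, -0.1, -0.1]
grip_width: 0.028
grip_force: 0.0
```

```bash
python3 - <<'E'
from h import *
w=snap('wrist','w5.png'); delta(500,-164.3,330,.081)
b=cv2.imread('pics/w5.png')[180:400,195:435]; cv2.imwrite('pics/c5.png',cv2.resize(b,None,fx=2.5,fy=2.5,interpolation=cv2.INTER_CUBIC))
E
```

```text
tool now [ 500.6 -164.3  150.9] yaw 0.0812 -> shift in tool axes mm [  -0.6   -0.  -179.1] spin 0.0002 F [-1.1   0.43  0.25] t 28.05 w 0.02825120316480601
```

View pics/c5.png

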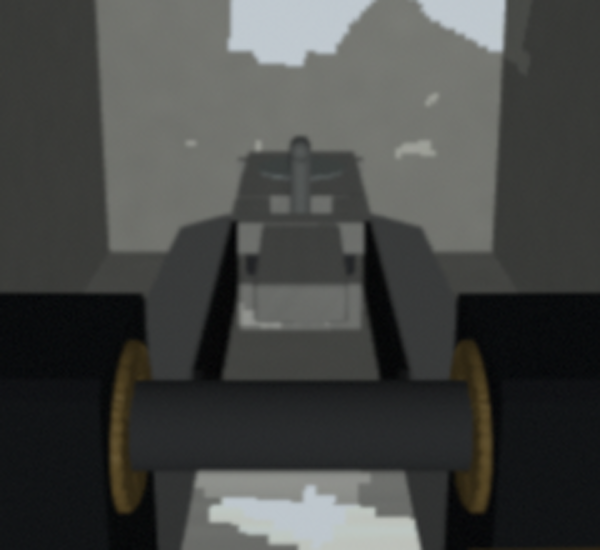

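The rod (300,175) passes through the eye, the plate sits against the back plate, and the stem is clear of both fingers. I'll withdraw straight up.

Call:
apply_moves --plan '[0,0,-4,0,0,0,-6,0,0,0,-10,0,0,0,-12,0,0,0,-15,0,0,0,-20,0,0,0,-20,0,0,0,-20,0,0,0,-20,0,0,0,-20,0,0,0,-10,0,0,0,0,0,0,0,0,0,0,0,0,0,0,0,0,0]'

```text
time_s: 29.55
ee_pos: [0.5005, -0.1642, 0.3072]
eef_rot: [-3.141, 0.001, 0.081]
force: [-0.4, -0.6, -0.4]
grip_width: 0.0284
grip_force: 0.0
```

```bash
python3 - <<'E'
from h import *
w=snap('wrist','w6.png'); s=snap('scene','s6.png')
a=cv2.imread('pics/s6.png')[185:310,205:310]; b=cv2.imread('pics/w6.png')[200:400,215:415]
a=cv2.resize(a,(390,464),interpolation=cv2.INTER_CUBIC); b=cv2.resize(b,(390,390),interpolation=cv2.INTER_CUBIC);im=np.zeros((470,790,3),np.uint8); im[:464,:390]=a; im[:390,398:788]=b
cv2.imwrite('pics/c6.png',im)
P=cloud(w);m=(abs(P[...,2]-.182)<.006)&(abs(P[...,0]-.5)<.02)&(abs(P[...,1]+.164)<.015);q=P[m];print(len(q),np.median(q,0) if len(q) else '')
E
```

```text
176 [ 0.50312236 -0.16351354  0.18253149]
```

View pics/c6.png

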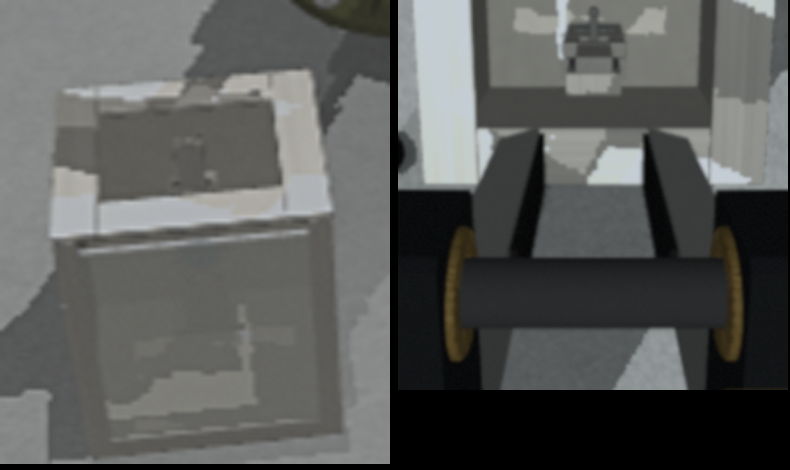

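The paddle hangs on the hook, with its stem top at z = 182 mm as expected, upright and clear of the cabinet. The gripper is free of it, so I'll hand in.

```bash
python3 -c "
from station import ctrl
print(ctrl.hand_in())"
```

```text
the job is handed in; nothing more can be done
None
```

The square-eyed paddle hangs released and fully home on the hook, the arm is withdrawn, and the job was handed in after about 30 s; the push against the back plate briefly reached about 14 N (limit 15 N), and the hand-in returned no verdict.

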